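# Press in the compressor bushings and lock the keeper bar

## Task

Press every bronze bushing on the bench fully home into a bore of its own in the bearing block, sleeve down, until its shoulder sits flush on the block. Then pick up the heavy-headed keeper bar at its balance point, carry it level and lay it in the two slots of the fixture with its head away from the turnbutton, and lastly turn the turnbutton fully over the bar's plain end to lock it down. Leave the other things on the bench where they are.

Things in the scene. Friction and masses are not known exactly. Their poses are not given: they have to be found in the camera images.
- fixture: fixed fixture, base plate 76 x 296 mm, with an aluminium bearing block 60 x 164 mm: three bores along the fixture's y, 55 mm apart. Steel posts (12 mm thick, at y = -88 and +88 mm) have open-topped slots across x, 18 mm wide, flared, walls 23 mm high, floor 80 mm above the bench. A grey pedestal at y = -130 mm carries the turnbutton. Origin: on the bench under the middle bore
- bore0 (a point): centre of the mouth of bore 0 (at the turnbutton end), in the block's top face 46 mm above the bench. The bore is 43 mm wide. A tight rubber ring sits 10 mm down it and is driven ahead of the bushing against 8 to 10 N; it stays where it is pushed and does not yield to the bushing's weight
- bore1 (a point): centre of the mouth of bore 1 (the middle one), in the block's top face 46 mm above the bench. The bore is 43 mm wide. A tight rubber ring sits 10 mm down it and is driven ahead of the bushing against 8 to 10 N; it stays where it is pushed and does not yield to the bushing's weight
- bore2 (a point): centre of the mouth of bore 2 (at the far end from the turnbutton), in the block's top face 46 mm above the bench. The bore is 43 mm wide. A tight rubber ring sits 10 mm down it and is driven ahead of the bushing against 8 to 10 N; it stays where it is pushed and does not yield to the bushing's weight
- seat (a point): point midway between the two slots, at the height of their floors, 80 mm above the bench (2 mm above the necks of bushings that are home). The keeper bar's origin belongs here, its y axis along the fixture's +y; it may lie up to 10 mm off lengthwise. Axes as the fixture's
- turnbutton (a joint): angle of a flat steel arm (20 mm wide, 8 mm thick, reaching 76 mm out, underside 107 mm above the bench) on a vertical pivot on the pedestal. 0: points along the fixture's -x (open); grows as it turns clockwise seen from above; 1.57: points along +y, over the bar's plain end; stop at 1.62. Stiff (0.12 N m, 2 N at its post), stays where it is left
- turn_tab (a point): on the turnbutton's upright round grip post (16 mm diameter, 34 mm tall, from 115 to 149 mm above the bench), 60 mm from the pivot axis; this point is on its axis 137 mm above the bench
- turn_pivot (a point): on the turnbutton's pivot axis, 111 mm above the bench
- keeper: loose steel keeper bar, 0.6 to 0.83 kg: a flat bar on edge, 14 mm wide (x), 24 mm tall (z), 200 mm long (y), with a heavy round head 48 mm diameter, 30 mm long, coaxial on its +y end; 230 mm in all. Origin: underside of the flat bar, middle of its 200 mm; y points to the head, z up. Lies level in the rest at the start
- keeper_balance (a point): balance point (centre of mass) of the keeper bar: on the flat part, 51 mm from the bar's origin towards the head, mid-height (12 mm above the underside)
- rest: fixed wooden rest on the bench with two notched posts (12 mm thick, at y = -70 and +84 mm) that hold the keeper bar 55 mm above the bench in slots 18 mm wide, walls 23 mm high. Origin on the bench
- bushing0: loose bronze shouldered bushing, standing on the bench sleeve down at the start: sleeve 42 mm diameter, 28 mm long, foot chamfered 1.5 mm; then a flange (shoulder) 50 mm diameter, 8 mm thick; then a thin-walled grip neck 28 mm diameter, 24 mm tall; 60 mm tall in all, 0.24 to 0.36 kg. Origin: centre of the sleeve's foot, z up along the sleeve. May be absent (None)
- shoulder0 (a point): centre of the underside of bushing0's flange (its shoulder), 28 mm up from its foot; meets the bore mouth's centre when the bushing is home
- bushing1: loose bronze shouldered bushing, standing on the bench sleeve down at the start: sleeve 42 mm diameter, 28 mm long, foot chamfered 1.5 mm; then a flange (shoulder) 50 mm diameter, 8 mm thick; then a thin-walled grip neck 28 mm diameter, 24 mm tall; 60 mm tall in all, 0.24 to 0.36 kg. Origin: centre of the sleeve's foot, z up along the sleeve. May be absent (None)
- shoulder1 (a point): centre of the underside of bushing1's flange (its shoulder), 28 mm up from its foot; meets the bore mouth's centre when the bushing is home
- bushing2: loose bronze shouldered bushing, standing on the bench sleeve down at the start: sleeve 42 mm diameter, 28 mm long, foot chamfered 1.5 mm; then a flange (shoulder) 50 mm diameter, 8 mm thick; then a thin-walled grip neck 28 mm diameter, 24 mm tall; 60 mm tall in all, 0.24 to 0.36 kg. Origin: centre of the sleeve's foot, z up along the sleeve. May be absent (None)
- shoulder2 (a point): centre of the underside of bushing2's flange (its shoulder), 28 mm up from its foot; meets the bore mouth's centre when the bushing is home
- wrench: bystander: open wrench, 120 mm, lying flat; leave it alone
- drier: bystander: blue filter drier, 56 mm diameter, 112 mm tall, upright; leave it alone
- oil: bystander: yellow oil bottle, 60 mm diameter, 140 mm tall; leave it alone
- coupling: bystander: short copper coupling, 56 mm diameter, 30 mm tall, standing on end; leave it alone
- grease: bystander: white jar, 68 mm diameter, 60 mm tall; leave it alone
- valve: bystander: brass valve with a black hand wheel, 30 x 60 mm, 64 mm tall; leave it alone
- screwdriver: bystander: screwdriver, 180 mm, lying flat; leave it alone
Things that resemble listed ones, but are neither listed nor needed, are in the scene too. Leave any blue or purple look-alike of the bushing2 alone.

How it is judged:
By the outcome, as a careful person would: the job done as asked, in the order asked, and still so for the second after the job is handed in, with the robot touching nothing.
Of bushing0, bushing1, bushing2 only 2 to 3 are there at a start; the rules pass over those that are not, and their reading is None.
At some moment in a run one of bushing0, bushing1, bushing2 may be knocked a few centimetres aside while the robot is not near it.
It also fails if it takes over 210 s, if anything falls off the work surface, if the arm or the gripper's body presses on something with over 40 N, if the wrist force passes 120 N, or if a joint passes its speed limit or range.

## Robot

A 6-joint arm with a two-finger parallel gripper is mounted at the origin on the work surface. World frame = base frame: x ahead of the robot, y to its left, z up, the work surface at z = 0. Lengths are in m, angles in rad, forces in N, time in s.
With the tool pointing down it reaches from about 0.3 to 0.875 m from the base axis. Payload 6.4 kg.
Tool frame: the origin (TCP) lies midway between the tips of the shut fingers; the grasp point (between the pads) lies 19 mm behind it; z points along the fingers, y is the line along which they close (so a half turn about z gives the same grasp; the last joint's range is limited). The gripper opens to 85 mm and grips with 20 to 120 N. Pads are 22 mm wide; open, the fingers measure 114 mm over their backs; the gripper's body (76 mm by 85 mm) begins 54 mm behind the grasp point. The pads swing forward as they close: fully open they stand 13 mm farther back than shut.
Start: joints at [-1.463, 0.181, 1.607, -0, 1.354, -0.206], TCP at [0.178, -0.547, 0.231] pointing down, gripper open.
Joint ranges: [-2.99, 2.99], [-0.89, 2.07], [0.3, 2.58], [-1.14, 4.28], [0, 2.63], [-3.12, 3.12]. Speed limits (rad/s): [2.57, 2.57, 3.01, 3.14, 3.14, 3.14].

## Interface

Orientations are given as a unit quaternion [w, x, y, z].
In Python, from bench import status, camera, ctrl gives the robot as it stands. The module is installed in compiled form; this text tells all that it offers.
- The arm moves only by the shell command python3 -m handwheel 'ROWS'. ROWS is JSON, a list that holds one entry, the list of rows, each a list of 7 numbers: the opening, from -1 (shut) to 1 (fully open), then the shift along the tool's x, y, z in cm, then the turn, a rotation vector about the tool's x, y, z in degrees. A call has 1 to 10 rows; each row is the pose to reach, as a shift and turn from the pose commanded when the call began, along the tool's axes at that moment; what a row does not reach only later rows make up. A row lasts 1/8 s, in which the tool goes at most 62.5 mm and 10.7 degrees, less where a joint would pass 70% of its speed; a pose out of reach is approached as far as the arm can. A call with a gripper value outside its range is refused whole. The fingers move at their own pace and stop on an object; the grip force is fixed at half the most. Time passes only in rows, so rows that repeat a pose let the fingers close. It gives the time, the measured TCP pose, the force, the opening and the grip force at its end, in the units of the state.
- status.get_obs(): the state, without advancing time (a new reading comes with each control period).
- camera(name): name is "side" or "top" or "wrist"; returns a dict with "frame" (480x640x3 uint8, blue, green, red), "depth" (480x640 float32, m along the optical axis (not along the pixel's ray), 0 where there is no reading), "fx", "fy", "cx", "cy" (pixels), "dist" ([k1, k2, p1, p2, k3] as OpenCV has them; the pictures are not rectified), "extrinsics" (4x4, takes a point from camera to world coordinates); the wrist camera has in their place "hand_eye" (4x4, takes a point from camera to tool coordinates, whose origin is the TCP and whose axes are the flange's). Camera axes: x right, y down, z forward; pixel columns grow to the right and rows downward; lengths in m; the calibration is good to about 2 mm. A picture is of the moment at which its call begins: read the wrist's pose just before it.
- ctrl.hand_in(): hands the job in; it is judged then, once.
The state is a dict: "time_s": time; "q": joint angles; "dq": joint speeds; "joint_efforts": joint torques, N m; "eef_pos": TCP position; "eef_rot": TCP orientation; "wrist_force": force on the tool from outside, world axes, zero at the start; "torque": the same for the moment, N m; "opening": opening from 0.0 (shut) to 1.0 (fully open); "grasp_force": force on a finger pad.
Only numpy, scipy, OpenCV 4.12 (cv2) and the standard library are available. Lean on these libraries where they do the work, as an engineer would, in place of code of your own. Each camera call takes 0.05 s, during which the arm holds its last target. There are 200 camera calls.

## Working session

There is one attempt and no reset: what is moved stays moved. The work goes in short steps, Python scripts to look and compute and a shell command to move; the robot and the scene stay as the last step left them, time stands still between calls to the robot, and variables do not carry over. Pictures are saved under pics/ and viewed, at most 14 in all, crops included, and the job is handed in when it is done.

```bash
mkdir -p pics
cat > h.py <<'E'
import numpy as np, cv2
from bench import status, camera, ctrl
from scipy.spatial.transform import Rotation as R
def obs(): return status.get_obs()
def Tt():
    o=obs(); q=o['eef_rot']; T=np.eye(4); T[:3,:3]=R.from_quat([q[1],q[2],q[3],q[0]]).as_matrix(); T[:3,3]=o['eef_pos']; return T
def snap(name):
    T=Tt(); c=camera(name)
    c['T']=T@np.array(c['hand_eye']) if name=='wrist' else np.array(c['extrinsics'])
    c['K']=np.array([[c['fx'],0,c['cx']],[0,c['fy'],c['cy']],[0,0,1]]); c['d']=np.array(c['dist'],float)
    return c
def rays(c,uv):
    p=cv2.undistortPoints(np.array(uv,float).reshape(-1,1,2),c['K'],c['d']).reshape(-1,2)
    return np.c_[p,np.ones(len(p))]
def onz(c,uv,z):
    r=rays(c,uv)@c['T'][:3,:3].T; o=c['T'][:3,3]
    return o+r*((z-o[2])/r[:,2])[:,None]
def cloud(c):
    # world xyz per pixel
    h,w=c['depth'].shape; u,v=np.meshgrid(np.arange(w),np.arange(h))
    P=rays(c,np.c_[u.ravel(),v.ravel()])*c['depth'].reshape(-1,1)
    return (P@c['T'][:3,:3].T+c['T'][:3,3]).reshape(h,w,3)
def proj(c,P):
    Ti=np.linalg.inv(c['T']); r,_=cv2.Rodrigues(Ti[:3,:3])
    return cv2.projectPoints(np.array(P,float).reshape(-1,3),r,Ti[:3,3],c['K'],c['d'])[0].reshape(-1,2)
def rows(P,yaw=None):
    "shift in tool cm to world TCP point P; yaw of tool y axis mod pi -> turn about tool z"
    T=Tt(); s=T[:3,:3].T@(np.array(P)-T[:3,3])*100
    t=None
    if yaw is not None:
        y=T[:3,1]; cur=np.arctan2(y[1],y[0]); d=(yaw-cur+np.pi/2)%np.pi-np.pi/2; t=-np.degrees(d)
    return s.round(2),t
E
python3 - <<'E'
from h import *
for n in ['top','side','wrist']:
    c=snap(n); cv2.imwrite(f'pics/{n}0.png',c['frame']); print(n,c['T'].round(3).tolist(),c['fx'],c['dist'])
print(obs()); print(Tt().round(3))
E
```

```text
top [[-0.005, -0.997, 0.071, 0.46], [-1.0, 0.003, -0.024, -0.013], [0.023, -0.071, -0.997, 1.415], [0.0, 0.0, 0.0, 1.0]] 473.4769278603919 [-0.00058302  0.          0.          0.          0.        ]
side [[-0.976, -0.148, 0.161, 0.378], [-0.219, 0.68, -0.699, 0.689], [-0.006, -0.718, -0.696, 0.833], [0.0, 0.0, 0.0, 1.0]] 483.7924293294437 [-0.03926274  0.          0.          0.          0.        ]
wrist [[0.309, -0.911, -0.273, 0.247], [-0.951, -0.296, -0.089, -0.524], [0.0, 0.287, -0.958, 0.372], [0.0, 0.0, 0.0, 1.0]] 370.2611650875158 [-0.03324201  0.          0.          0.          0.        ]
{'time_s': 0.15, 'q': array([-1.46328531e+00,  1.81390586e-01,  1.60777526e+00, -3.47766091e-05,
        1.35381392e+00, -2.06281058e-01]), 'dq': array([ 0.00077755, -0.00163031, -0.00374963, -0.00028108, -0.00159783,
       -0.00162892]), 'joint_efforts': array([ 2.96234357e-04, -4.45266867e+01, -3.51693749e+01, -3.17448730e-04,
        5.86533715e-03, -1.34391250e-06]), 'eef_pos': array([ 0.17745332, -0.5464807 ,  0.23058123]), 'eef_rot': array([-6.93548855e-04,  9.87716220e-01,  1.56256801e-01,  1.72800948e-05]), 'wrist_force': array([0.76628876, 1.02776298, 0.70642371]), 'torque': array([-0.01699021,  0.02432238,  0.02145672]), 'grasp_force': 0.0, 'opening': 0.9984881043213638}
[[ 0.951  0.309 -0.     0.177]
 [ 0.309 -0.951  0.001 -0.546]
 [ 0.    -0.001 -1.     0.231]
 [ 0.     0.     0.     1.   ]]
```

View pics/top0.png

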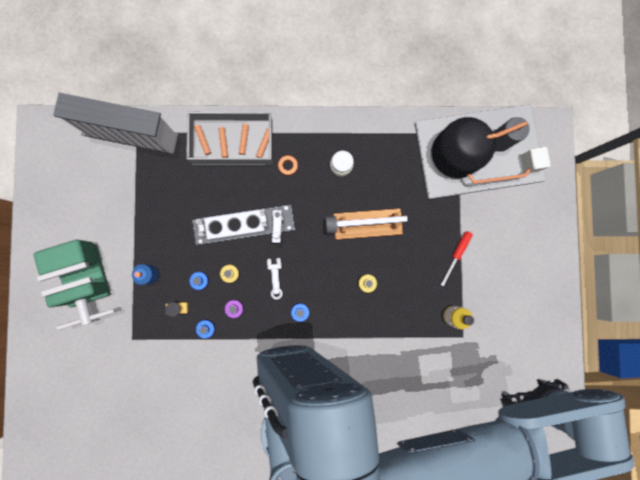

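View pics/side0.png

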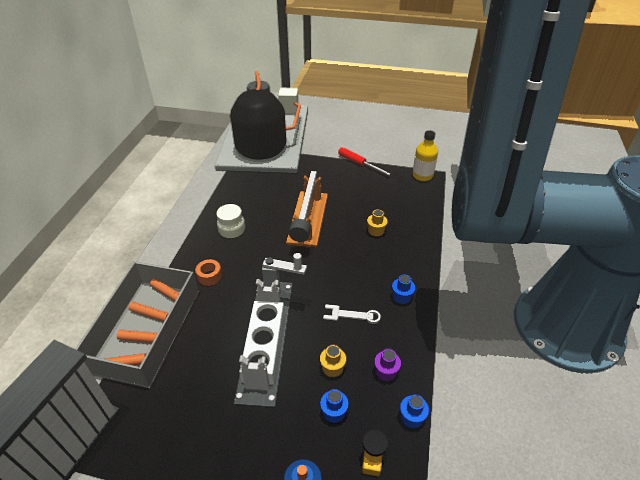

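Top view: two bronze bushings at (229,273) and (368,283); three blue ones at (199,281), (205,329) and (300,312), and one purple at (233,309), are look-alikes to leave. The copper ring at (288,164) is the coupling. The fixture runs from (197,235) to (290,215) with the turnbutton at (277,225) pointing towards the robot. The keeper is at (330–407,222) with its head on the left. The side view agrees: two bronze, at (333,360) and (377,222).

```bash
cat > m.py <<'E'
from h import *
def bronze(c,z=0.036):
    hsv=cv2.cvtColor(c['frame'],cv2.COLOR_BGR2HSV); m=cv2.inRange(hsv,(14,110,90),(32,255,255))
    n,l,s,ce=cv2.connectedComponentsWithStats(m); out=[]
    for i in range(1,n):
        if s[i,4]>60: out.append((ce[i].round(1),s[i,4],onz(c,ce[i],z)[0].round(4), hsv[l==i].mean(0).round()))
    return out
E
python3 - <<'E'
from m import *
t=snap('top'); s=snap('side')
for c in (t,s):
    for b in bronze(c): print(b)
    print()
# fixture bores: dark blobs inside block in top
f=t['frame']; g=cv2.cvtColor(f,cv2.COLOR_BGR2GRAY)
roi=np.zeros_like(g); roi[205:250,190:270]=1
m=((g<70)&(roi>0)).astype(np.uint8)
n,l,st,ce=cv2.connectedComponentsWithStats(m)
for i in range(1,n):
    if 60<st[i,4]<400: print('bore',ce[i],st[i],onz(t,ce[i],0.046)[0].round(4))
X=cloud(t)
# keeper: pixels with z>.065 in region ; post of turnbutton
for nm,(v0,v1,u0,u1,z0,z1) in dict(keep=(205,245,318,415,.066,.12),fix=(200,255,185,305,.06,.3),butt=(200,255,265,300,.105,.3),post=(200,255,260,300,.13,.3)).items():
    P=X[v0:v1,u0:u1].reshape(-1,3); P=P[(P[:,2]>z0)&(P[:,2]<z1)]
    if len(P):
        r=cv2.minAreaRect((P[:,:2]*1000).astype(np.float32)); print(nm,len(P),P.mean(0).round(4),P.min(0).round(3),P.max(0).round(3),r)
cv2.imwrite('pics/crop1.png',np.hstack([cv2.resize(f[190:340,180:310],None,fx=3,fy=3,interpolation=2),cv2.resize(f[190:340,310:420],None,fx=3,fy=3,interpolation=2)]))
E
```

```text
(array([367.9, 213.9]), np.int32(390), array([ 0.6354, -0.2038,  0.036 ]), array([ 15., 117., 228.]))
(array([368.8, 231. ]), np.int32(616), array([ 0.5851, -0.2058,  0.036 ]), array([ 14., 122., 217.]))
(array([229.3, 273.6]), np.int32(202), array([0.4623, 0.2005, 0.036 ]), array([ 23., 115., 217.]))
(array([365.7, 283.6]), np.int32(126), array([ 0.4314, -0.1948,  0.036 ]), array([ 24., 115., 201.]))
(array([183.5, 307.3]), np.int32(105), array([0.3663, 0.3309, 0.036 ]), array([ 21., 126., 185.]))
(array([459.5, 317.7]), np.int32(288), array([ 0.3314, -0.4671,  0.036 ]), array([ 24., 169., 186.]))
(array([595.8, 377.8]), np.int32(103), array([ 0.156 , -0.8611,  0.036 ]), array([ 16., 112., 106.]))
(array([631.9, 396.5]), np.int32(229), array([ 0.1018, -0.9645,  0.036 ]), array([ 16., 112., 105.]))

(array([398.4,  11. ]), np.int32(4232), array([ 0.5211, -1.6554,  0.036 ]), array([ 18., 134., 133.]))
(array([606.7,  69.4]), np.int32(7902), array([-0.3053, -1.2245,  0.036 ]), array([ 18., 152., 125.]))
(array([385.2,  85.7]), np.int32(5916), array([ 0.4941, -0.9035,  0.036 ]), array([
[... 951 characters left out ...]
 ]
keep 634 [ 0.607  -0.1759  0.0791] [ 0.579 -0.308  0.066] [ 0.636 -0.078  0.096] ((607.6363525390625, -193.2771759033203), (46.71332550048828, 229.56088256835938), 3.329233407974243)
fix 451 [0.5988 0.1155 0.1042] [0.548 0.044 0.06 ] [0.639 0.281 0.154] ((604.1890258789062, 163.2933349609375), (235.15304565429688, 90.32805633544922), 84.60453796386719)
butt 242 [0.5931 0.0591 0.1189] [0.548 0.045 0.105] [0.638 0.092 0.154] ((594.4185180664062, 70.10697937011719), (44.90223693847656, 88.54692840576172), 84.8067398071289)
post 30 [0.5638 0.0604 0.1469] [0.557 0.054 0.133] [0.571 0.067 0.154] ((563.8575439453125, 60.74169158935547), (13.58506965637207, 13.098289489746094), 86.21298217773438)
```

View pics/crop1.png

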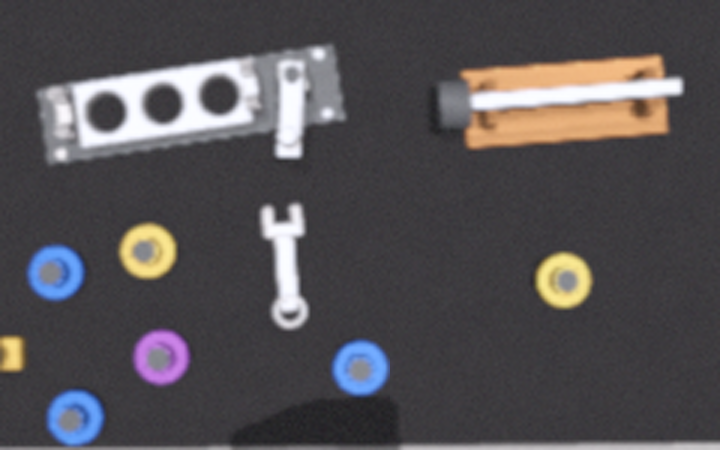

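Confirmed in the crop: the two bronze ones are the bushings to use, and the bores are evenly spaced (54.6 mm). I'll use bores 0 and 1, so bore 2's space stays free for the fingers when the bar is laid.

Run:
```python
from h import *
print(rows([.43,-.193,.17],np.radians(8.7)))
```

```text
(array([ 34.93, -25.84,   6.11]), np.float64(-80.72004361322028))
```

```bash
python3 -m handwheel '[[[1,4,-3,0.5,0,0,-10],[1,8,-6,1,0,0,-20],[1,12,-9,2,0,0,-30],[1,17,-12,3,0,0,-40],[1,21.5,-15,4,0,0,-50],[1,26,-18.5,5,0,0,-60],[1,30.5,-22,6,0,0,-70],[1,34.9,-25.8,6.1,0,0,-80],[1,34.9,-25.8,6.1,0,0,-80.7],[1,34.9,-25.8,6.1,0,0,-80.7]]]'
cat > b.py <<'E'
from m import *
import sys
c=snap('wrist'); hsv=cv2.cvtColor(c['frame'],cv2.COLOR_BGR2HSV); m=cv2.inRange(hsv,(14,90,70),(32,255,255))
cs=cv2.findContours(m,cv2.RETR_EXTERNAL,cv2.CHAIN_APPROX_NONE)[0]
z=float(sys.argv[1]) if len(sys.argv)>1 else .036
for k in cs:
    if cv2.contourArea(k)>1500:
        P=onz(c,k.reshape(-1,2),z)[:,:2]; (x,y),r=cv2.minEnclosingCircle((P*1000).astype(np.float32)); print('px',k.reshape(-1,2).mean(0),'circ',x,y,r,'mean',P.mean(0))
cv2.imwrite('pics/'+sys.argv[2],c['frame'])
o=obs(); print(o['eef_pos'],o['wrist_force'],o['time_s'],o['opening'])
E
python3 b.py .036 w1.png
```

```text
time_s: 1.5
eef_pos: [0.4298, -0.1939, 0.1704]
eef_rot: [0.0, 0.652, 0.759, -0.0]
wrist_force: [0.3, -0.6, 0.5]
opening: 1.001
grasp_force: 0.0
px [316.64640884 224.64088398] circ 432.5009765625 -200.53646850585938 26.2686824798584 mean [ 0.43234554 -0.20043221]
px [515.82244318 217.96306818] circ 585.2833251953125 -188.663330078125 82.7395248413086 mean [ 0.58571369 -0.17393884]
[ 0.42956531 -0.19460534  0.17040069] [-0.5152935  -1.02652154 -0.24253148] 1.55 0.998995941475969
```

View pics/w1.png

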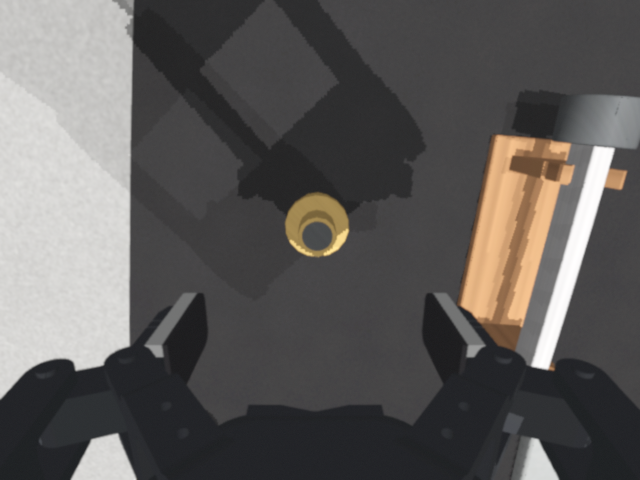

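Bushing at (316,225) px, neck hole (317,236); cross-check with the neck rim at z=60 mm.

Run:
```python
from h import *
c=snap('wrist'); print(onz(c,[[317,236]],.06)); X=cloud(c); P=X[180:270,270:365].reshape(-1,3)
for a,b in ((.03,.042),(.054,.066)):
    Q=P[(P[:,2]>a)&(P[:,2]<b)]; print(len(Q),Q.mean(0),np.median(Q[:,2]),(Q.min(0)+Q.max(0))/2)
print(rows([.432,-.198,.036]),rows([.432,-.198,.1]))
```

```text
[[ 0.43238779 -0.20229416  0.06      ]]
1807 [ 0.43151284 -0.1962641   0.03539529] 0.03538293453728697 [ 0.43255976 -0.20157709  0.03598058]
1150 [ 0.43227719 -0.20061078  0.05959697] 0.059757280618522896 [ 0.43226168 -0.20149998  0.05806009]
(array([-0.34,  0.21, 13.44]), None) (array([-0.34,  0.21,  7.04]), None)
```

```bash
python3 -m handwheel '[[[1,-0.7,0.16,4,0,0,0],[1,-0.7,0.16,8,0,0,0],[1,-0.7,0.16,11.5,0,0,0],[1,-0.7,0.16,13.4,0,0,0],[1,-0.7,0.16,13.4,0,0,0],[-1,-0.7,0.16,13.4,0,0,0],[-1,-0.7,0.16,13.4,0,0,0],[-1,-0.7,0.16,13.4,0,0,0],[-1,-0.7,0.16,13.4,0,0,0],[-1,-0.7,0.16,13.4,0,0,0]]]'
```

```text
time_s: 2.85
eef_pos: [0.4329, -0.2009, 0.0373]
eef_rot: [0.001, 0.651, 0.759, -0.0]
wrist_force: [-1.1, -0.3, 5.4]
opening: 0.305
grasp_force: 58.7
```

```bash
python3 -m handwheel '[[[-1,0,0,-2,0,0,0],[-1,0,0,-6,0,0,0],[-1,0,0,-12,0,0,0],[-1,0,0,-18,0,0,0],[-1,0,0,-20,0,0,0],[-1,0,0,-20,0,0,0]]]'
python3 - <<'E'
from h import *
print(rows([.6128,.1322,.22],np.radians(8.7)),rows([.6045,.1861,.22],np.radians(8.7)))
c=snap('wrist'); cv2.imwrite('pics/w2.png',c['frame'])
o=obs();print(o['opening'],o['wrist_force'])
E
```

```text
time_s: 3.6
eef_pos: [0.4332, -0.2009, 0.2381]
eef_rot: [0.002, 0.651, 0.759, 0.0]
wrist_force: [-0.6, -0.6, -3.4]
opening: 0.304
grasp_force: 59.6
(array([30.22, 22.78,  1.78]), np.float64(-0.005230019274319869)) (array([35.67, 22.78,  1.76]), np.float64(-0.005230019274319869))
0.30706936639068305 [ 0.01729923 -0.20057953 -3.12876002]
```

```bash
python3 -m handwheel '[[[-1,4,3,0,0,0,0],[-1,9,6,0,0,0,0],[-1,14,9,0,0,0,0],[-1,19,12,0,0,0,0],[-1,24,15,0,0,0,0],[-1,29,18,0,0,0,0],[-1,33,21,0,0,0,0],[-1,35.7,22.8,1.8,0,0,0],[-1,35.7,22.8,1.8,0,0,0],[-1,35.7,22.8,1.8,0,0,0]]]'
python3 - <<'E'
from h import *
c=snap('wrist'); cv2.imwrite('pics/w3.png',c['frame']); np.savez('w3.npz',**{k:c[k] for k in('frame','depth','T','K','d')})
print(obs()['eef_pos'])
E
```

```text
time_s: 4.9
eef_pos: [0.6028, 0.1863, 0.2162]
eef_rot: [-0.001, 0.651, 0.759, -0.002]
wrist_force: [0.2, -1.1, -2.2]
opening: 0.305
grasp_force: 59.8
[0.60326746 0.18598836 0.21714493]
```

View pics/w3.png

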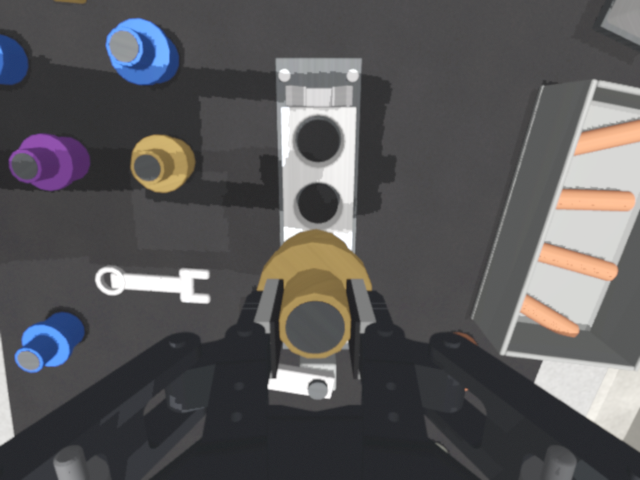

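Bores 2 and 1 show at (319,140) and (318,203); the held bushing's neck top is at (316,325).

```bash
cat > bores.py <<'E'
from h import *
import sys
def bores(c,roi,tw=80):
    g=cv2.cvtColor(c['frame'],cv2.COLOR_BGR2GRAY); u0,v0,u1,v1=roi; out=[]
    # contour of the bright block's holes
    m=(g[v0:v1,u0:u1]<tw).astype(np.uint8)
    n,l,s,ce=cv2.connectedComponentsWithStats(m)
    for i in range(1,n):
        if s[i,4]<400 or s[i,0]==0 or s[i,1]==0 or s[i,0]+s[i,2]==u1-u0: continue
        k=cv2.findContours((l==i).astype(np.uint8),0,1)[0][0].reshape(-1,2)+[u0,v0]
        P=onz(c,k,.046)[:,:2]*1000; (x,y),r=cv2.minEnclosingCircle(P.astype(np.float32)); out.append((round(x,1),round(y,1),round(r,1),(ce[i]+[u0,v0]).round(),s[i,4]))
    return out
E
python3 - <<'E'
from bores import *
c=dict(np.load('w3.npz'))
for tw in (60,90,120):
  for b in bores(c,(285,105,352,232),tw): print(tw,b)
T=Tt(); print(T[:3,3])
# held neck top circle: bronze rim blob
hsv=cv2.cvtColor(c['frame'],cv2.COLOR_BGR2HSV); m=cv2.inRange(hsv,(12,80,50),(32,255,255)); m[:225]=0;m[:,:250]=0;m[:,380:]=0
X=np.array(c['depth']); 
c['fx']=0
P=cloud(c)[m>0]; print(P[:,2].min(),P[:,2].max()); 
zt=np.percentile(P[:,2],99); 
Q=P[P[:,2]>zt-.003]; print('necktop',(Q.min(0)+Q.max(0))/2, Q.mean(0))
Q=P[abs(P[:,2]-(zt-.024))<.002]; print('flange',len(Q),Q.min(0),Q.max(0))
(x,y),r=cv2.minEnclosingCircle((Q[:,:2]*1000).astype(np.float32)); print(x,y,r)
E
```

```text
60 (596.5, 241.1, 16.7, array([318., 140.]), np.int32(1309))
60 (604.2, 189.2, 17.0, array([318., 203.]), np.int32(1182))
90 (596.4, 242.1, 18.0, array([318., 140.]), np.int32(1497))
90 (604.2, 189.9, 18.3, array([318., 202.]), np.int32(1299))
120 (596.3, 242.4, 19.0, array([318., 139.]), np.int32(1687))
120 (604.2, 190.1, 19.1, array([318., 203.]), np.int32(1397))
[0.60326746 0.18598836 0.21714493]
-0.0008344447165536395 0.35804884557067485
necktop [0.60267005 0.21532349 0.29733962] [0.60193499 0.18985622 0.24082637]
flange 2514 [0.5776633  0.18505109 0.2135953 ] [0.62579237 0.21073451 0.21757909]
601.7008056640625 190.14208984375 24.402761459350586
```

Run:
```python
from bores import *
c=dict(np.load('w3.npz'))
for tw in (150,180,200,215):
  for b in bores(c,(285,105,352,232),tw): print(tw,b)
g=cv2.cvtColor(c['frame'],cv2.COLOR_BGR2GRAY)
print(g[160:235,319].tolist()); print(g[140,275:362].tolist())
cv2.imwrite('pics/w3c.png',cv2.resize(c['frame'][50:260,260:380],None,fx=4,fy=4,interpolation=2)[:600])
```

```text
150 (596.4, 241.1, 20.6, array([318., 140.]), np.int32(1962))
150 (603.9, 184.7, 23.0, array([317., 205.]), np.int32(1770))
180 (596.4, 240.6, 21.6, array([318., 141.]), np.int32(2169))
180 (603.6, 184.5, 23.7, array([317., 206.]), np.int32(1977))
200 (601.3, 212.0, 50.6, array([315., 175.]), np.int32(5236))
[44, 68, 115, 141, 149, 150, 154, 167, 185, 197, 200, 201, 201, 201, 201, 201, 201, 201, 203, 208, 209, 194, 146, 83, 51, 50, 53, 51, 51, 51, 50, 49, 48, 46, 44, 44, 43, 43, 43, 44, 44, 44, 44, 43, 42, 43, 44, 44, 42, 43, 42, 41, 42, 42, 44, 43, 42, 43, 44, 43, 43, 44, 60, 103, 139, 150, 151, 151, 146, 134, 119, 112, 111, 110, 112]
[75, 79, 107, 151, 162, 166, 212, 255, 255, 255, 255, 255, 255, 252, 240, 235, 216, 185, 153, 134, 109, 89, 69, 57, 52, 52, 52, 52, 52, 52, 52, 53, 52, 52, 52, 52, 52, 51, 52, 53, 52, 52, 52, 52, 52, 51, 51, 51, 51, 52, 51, 52, 52, 52, 51, 51, 51, 51, 50, 50, 51, 51, 52, 57, 72, 97, 123, 137, 153, 185, 216, 238, 245, 246, 243, 243, 244, 244, 242, 229, 168, 112, 106, 95, 65, 51, 51]
```

View pics/w3c.png

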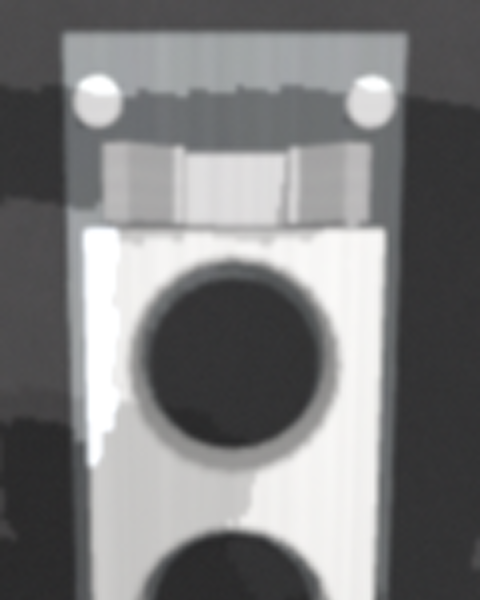

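Bore 2's rim fits a circle of r=21.6 mm at (0.5964,0.2406), agreeing with the top view to within 0.5 mm. So bore 1 is at (0.6047,0.1862) and bore 0 at (0.6130,0.1318).

Run:
```python
from h import *
print(rows([.6047,.1862,.088],np.radians(8.7)), R.from_matrix(Tt()[:3,:3]).as_rotvec(), Tt()[:3,2])
```

```text
(array([ 0.  ,  0.17, 12.91]), np.float64(-0.05241001187328761)) [-2.04686339 -2.38169908  0.0029228 ] [-2.11332651e-03 -6.38156407e-04 -9.99997563e-01]
```

```bash
python3 -m handwheel '[[[-1,0,0,4,0,0,0],[-1,0,0,8,0,0,0],[-1,0,0,11,0,0,0],[-1,0,0,12.8,0,0,0],[-1,0,0,12.8,0,0,0],[-1,0,0,12.8,0,0,0]]]'
```

```text
time_s: 5.7
eef_pos: [0.6052, 0.1867, 0.092]
eef_rot: [0.001, 0.652, 0.758, 0.001]
wrist_force: [0.5, 0.7, -1.6]
opening: 0.303
grasp_force: 59.9
```

```bash
python3 -m handwheel '[[[-1,-0.05,-0.05,0.5,0,0,0],[-1,-0.05,-0.05,1.0,0,0,0],[-1,-0.05,-0.05,1.4,0,0,0],[-1,-0.05,-0.05,1.4,0,0,0]]]'
```

```text
time_s: 6.2
eef_pos: [0.6044, 0.1865, 0.0764]
eef_rot: [0.001, 0.652, 0.759, 0.001]
wrist_force: [3.8, 2.1, -4.5]
opening: 0.303
grasp_force: 59.7
```

```bash
python3 -m handwheel '[[[-1,0.03,0.05,0.5,0,0,0],[-1,0.03,0.05,1.0,0,0,0],[-1,0.03,0.05,1.5,0,0,0],[-1,0.03,0.05,1.9,0,0,0],[-1,0.03,0.05,2.2,0,0,0],[-1,0.03,0.05,2.4,0,0,0],[-1,0.03,0.05,2.4,0,0,0]]]'
```

```text
time_s: 7.08
eef_pos: [0.6047, 0.1867, 0.0552]
eef_rot: [0.001, 0.651, 0.759, 0.0]
wrist_force: [-7.1, -0.6, 17.4]
opening: 0.307
grasp_force: 62.4
```

```bash
python3 -m handwheel '[[[-1,0,0.05,0.2,0,0,0],[-1,0,0.05,0.3,0,0,0],[-1,0,0.05,0.3,0,0,0]]]'
```

```text
time_s: 7.45
eef_pos: [0.6048, 0.1867, 0.0551]
eef_rot: [0.0, 0.651, 0.759, -0.0]
wrist_force: [-19.3, -3.6, 39.3]
opening: 0.305
grasp_force: 64.7
```

Stalled at the home height. Release, rise, go over the second bushing.

```bash
python3 -m handwheel '[[[-1,0,0,-0.1,0,0,0],[1,0,0,-0.2,0,0,0],[1,0,0,-0.3,0,0,0],[1,0,0,-0.3,0,0,0],[1,0,0,-3,0,0,0],[1,0,0,-8,0,0,0],[1,-0.5,-5,-12,0,0,0],[1,-0.7,-10,-12,0,0,0],[1,-1,-13.9,-12,0,0,0],[1,-1,-13.9,-12,0,0,0]]]'; python3 b.py .036 w4.png
python3 - <<'E'
from m import *
c=snap('top'); print([b for b in bronze(c) if b[2][0]<.7 and abs(b[2][1])<.45])
cv2.imwrite('pics/w4c.png',c['frame'][180:350,120:440])
E
```

```text
time_s: 8.7
eef_pos: [0.466, 0.1557, 0.1686]
eef_rot: [-0.001, 0.652, 0.759, -0.001]
wrist_force: [0.9, 0.8, 0.2]
opening: 0.999
grasp_force: 0.0
px [513.17156863 211.2745098 ] circ 617.39794921875 181.7055206298828 31.48223114013672 mean [0.61622963 0.18325735]
px [320.22051282 156.84615385] circ 462.79888916015625 200.74359130859375 25.495494842529297 mean [0.46283631 0.20116569]
[0.46804689 0.15580378 0.16921139] [1.17506299 0.29829197 0.38928462] 8.75 1.0004553393497544
[(array([367.8, 213.9]), np.int32(386), array([ 0.6355, -0.2034,  0.036 ]), array([ 15., 117., 228.])), (array([234.3, 224.8]), np.int32(80), array([0.6041, 0.1871, 0.036 ]), array([ 23., 117., 231.])), (array([368.9, 231. ]), np.int32(613), array([ 0.5851, -0.2061,  0.036 ]), array([ 14., 122., 218.]))]
```

View pics/w4.png

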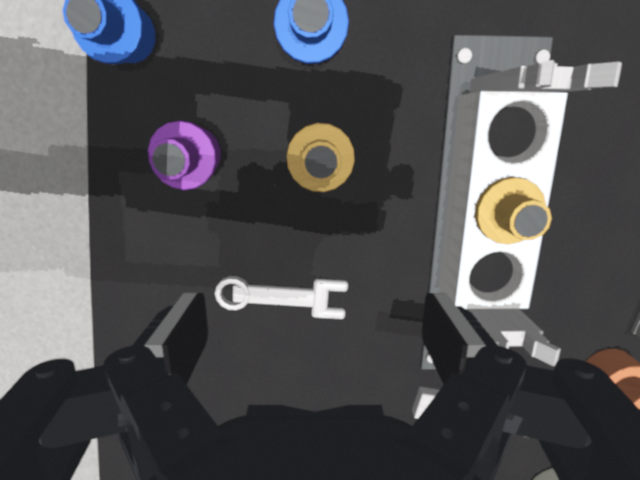

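The bushing is at (320,157), unmoved, and bushing one sits in the middle bore.

Run:
```python
from h import *
print(rows([.4628,.2008,.037],np.radians(8.7)))
```

```text
(array([ 4.54,  0.03, 13.25]), np.float64(-0.02943563526888131))
```

```bash
python3 -m handwheel '[[[1,4.5,0,3,0,0,0],[1,4.5,0,7,0,0,0],[1,4.5,0,9,0,0,0],[1,4.5,0,9,0,0,0],[1,4.5,0,9,0,0,0]]]'
python3 - <<'E'
from h import *
print(rows([.4628,.2008,.037],np.radians(8.7)))
E
```

```text
time_s: 9.43
eef_pos: [0.4632, 0.2005, 0.08]
eef_rot: [0.0, 0.652, 0.758, 0.0]
wrist_force: [0.4, 0.6, 0.5]
opening: 1.003
grasp_force: 0.0
(array([ 0.04, -0.04,  4.3 ]), np.float64(-0.03600411252630544))
```

```bash
python3 -m handwheel '[[[1,0,0,2.5,0,0,0],[1,0,0,4.3,0,0,0],[1,0,0,4.3,0,0,0],[-1,0,0,4.3,0,0,0],[-1,0,0,4.3,0,0,0],[-1,0,0,4.3,0,0,0],[-1,0,0,4.3,0,0,0],[-1,0,0,4.3,0,0,0]]]'; python3 -m handwheel '[[[-1,0,0,-2,0,0,0],[-1,0,0,-6,0,0,0],[-1,0,0,-12,0,0,0],[-1,0,0,-16,0,0,0],[-1,0,0,-17,0,0,0],[-1,0,0,-17,0,0,0]]]'
python3 - <<'E'
from h import *
print(rows([.6130,.1318,.09],np.radians(8.7)))
E
```

```text
time_s: 10.42
eef_pos: [0.4625, 0.2005, 0.0371]
eef_rot: [0.0, 0.652, 0.759, 0.001]
wrist_force: [-0.3, -0.1, 6.7]
opening: 0.306
grasp_force: 58.9
time_s: 11.18
eef_pos: [0.4613, 0.2002, 0.2053]
eef_rot: [-0.0, 0.652, 0.759, -0.0]
wrist_force: [0.2, -0.6, -3.6]
opening: 0.306
grasp_force: 60.0
(array([-9.05, 13.98, 11.51]), np.float64(-0.02151246125343939))
```

```bash
python3 -m handwheel '[[[-1,-3,4,0,0,0,0],[-1,-6,9,0,0,0,0],[-1,-9.05,13.9,0,0,0,0],[-1,-9.05,13.9,3,0,0,0],[-1,-9.05,13.9,8,0,0,0],[-1,-9.05,13.9,11,0,0,0],[-1,-9.05,13.9,11.3,0,0,0],[-1,-9.05,13.9,11.3,0,0,0],[-1,-9.05,13.9,11.3,0,0,0]]]'
python3 - <<'E'
from h import *
print(rows([.6130,.1318,.076],np.radians(8.7)))
E
```

```text
time_s: 12.3
eef_pos: [0.614, 0.1319, 0.0948]
eef_rot: [0.001, 0.652, 0.759, 0.001]
wrist_force: [-0.4, 0.4, -3.5]
opening: 0.306
grasp_force: 60.5
(array([ 0.  , -0.11,  1.88]), np.float64(-0.013768359951006977))
```

```bash
python3 -m handwheel '[[[-1,0.03,-0.06,0.6,0,0,0],[-1,0.03,-0.06,1.2,0,0,0],[-1,0.03,-0.06,1.7,0,0,0],[-1,0.03,-0.06,1.8,0,0,0],[-1,0.03,-0.06,1.8,0,0,0]]]'
```

```text
time_s: 12.92
eef_pos: [0.6124, 0.132, 0.0752]
eef_rot: [0.0, 0.652, 0.759, 0.0]
wrist_force: [0.9, -0.6, -3.6]
opening: 0.307
grasp_force: 60.5
```

```bash
python3 -m handwheel '[[[-1,0,0.03,0.5,0,0,0],[-1,0,0.03,1.0,0,0,0],[-1,0,0.03,1.5,0,0,0],[-1,0,0.03,1.9,0,0,0],[-1,0,0.03,2.2,0,0,0],[-1,0,0.03,2.4,0,0,0],[-1,0,0.03,2.5,0,0,0],[-1,0,0.03,2.5,0,0,0]]]'
```

```text
time_s: 13.92
eef_pos: [0.6132, 0.1321, 0.055]
eef_rot: [0.0, 0.651, 0.759, 0.0]
wrist_force: [-14.7, -2.3, 29.9]
opening: 0.304
grasp_force: 64.0
```

```bash
python3 -m handwheel '[[[-1,0,0,-0.2,0,0,0],[1,0,0,-0.3,0,0,0],[1,0,0,-0.4,0,0,0],[1,0,0,-0.4,0,0,0],[1,0,0,-4,0,0,0],[1,0,0,-9,0,0,0],[1,0,0,-15,0,0,0],[1,0,0,-20,0,0,0],[1,0,0,-20,0,0,0]]]';  python3 -m handwheel '[[[1,-5,0,0,0,0,0],[1,-11,0,0,0,0,0],[1,-17,-2,0,0,0,0],[1,-23,-4,0,0,0,0],[1,-29,-5,0,0,0,0],[1,-32,-5.5,0,0,0,0],[1,-32,-5.5,0,0,0,0],[1,-32,-5.5,0,0,0,0]]]'
python3 - <<'E'
from h import *
c=snap('wrist'); cv2.imwrite('pics/w5.png',c['frame']); np.savez('w5.npz',**{k:c[k] for k in('frame','depth','T','K','d')})
X=cloud(c); P=X.reshape(-1,3); o=obs(); print(o['eef_pos'])
P=P[(P[:,2]>.07)&(P[:,2]<.11)&(P[:,1]<-.02)&(P[:,0]>.55)&(P[:,0]<.67)]
if len(P):
    print(P.min(0),P.max(0)); B=P[(P[:,2]>.074)&(P[:,2]<.084)]
    print(len(B),cv2.minAreaRect((B[:,:2]*1000).astype(np.float32)))
    for a in np.arange(-.29,-.06,.02):
        Q=P[abs(P[:,1]-a)<.003]
        if len(Q): print(round(a,3),np.median(Q[:,2]).round(4),Q[:,0].min().round(4),Q[:,0].max().round(4),len(Q))
t=snap('top'); X=cloud(t); s=X[205:245,205:265].reshape(-1,3)
for b in [(.6130,.1320),(.6047,.1864)]:
    d=np.hypot(*(s[:,:2]-b).T); print('neck z',np.sort(s[d<.016,2])[-8:].round(4), 'flange',np.median(s[(d>.016)&(d<.024),2]))
E
```

```text
time_s: 15.05
eef_pos: [0.6154, 0.1323, 0.256]
eef_rot: [0.004, 0.652, 0.759, 0.003]
wrist_force: [0.3, 1.0, 0.5]
opening: 0.999
grasp_force: 0.0
time_s: 16.05
eef_pos: [0.606, -0.1917, 0.2489]
eef_rot: [-0.001, 0.652, 0.759, -0.0]
wrist_force: [-0.0, 0.7, 0.0]
opening: 0.997
grasp_force: 0.0
[ 0.6062656  -0.19122451  0.24934974]
[ 0.57660178 -0.30943006  0.07003641] [ 0.63694535 -0.07871415  0.09205094]
4560 ((609.1013793945312, -194.63735961914062), (45.274959564208984, 230.01646423339844), 4.477911949157715)
-0.29 0.0782 0.5939 0.6363 121
-0.27 0.0783 0.6075 0.6213 90
-0.25 0.0783 0.6056 0.6196 93
-0.23 0.0784 0.6044 0.6179 96
-0.21 0.0784 0.6028 0.6165 102
-0.19 0.0783 0.6011 0.615 110
-0.17 0.0782 0.5998 0.6136 112
-0.15 0.0782 0.5984 0.6122 118
-0.13 0.0772 0.5821 0.6255 303
-0.11 0.0842 0.5786 0.6247 329
-0.09 0.0872 0.577 0.6242 483
neck z [0.0813 0.0815 0.0815 0.0822 0.0824 0.0827 0.0832 0.0835] flange 0.053854438927993575
neck z [0.0805 0.0806 0.0812 0.0817 0.0817 0.0818 0.0833 0.0834] flange 0.053553636685335526
```

View pics/w5.png

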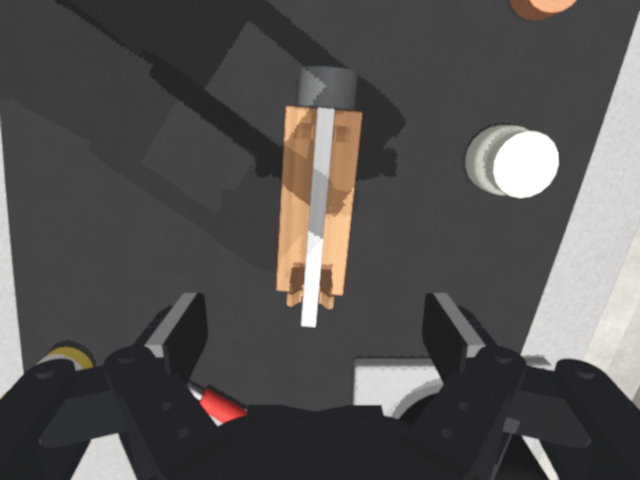

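Keeper: head at (328,88), tail at (309,325); 230 mm long, bar top at 78 mm and width 13.8 mm, all as expected. Balance point is about (0.606,-0.1587), with the bar's y axis at 94.3°. Both flanges read 53.7 mm high, so both bushings are flush.

```bash
python3 - <<'E'
from h import *
print(rows([.6060,-.1587,.105],np.radians(4.3)))
E
python3 -m handwheel '[[[1,1,0,3,0,0,2],[1,3.2,0.5,7,0,0,4.4],[1,3.2,0.5,11,0,0,4.4],[1,3.2,0.5,14,0,0,4.4],[1,3.2,0.5,14,0,0,4.4],[1,3.2,0.5,14,0,0,4.4]]]'
python3 - <<'E'
from h import *
print(rows([.6060,-.1587,.048],np.radians(4.3)))
E
```

```text
(array([ 3.19,  0.46, 14.47]), np.float64(4.4691538424096375))
time_s: 16.9
eef_pos: [0.6075, -0.1598, 0.1117]
eef_rot: [0.001, 0.68, 0.733, 0.0]
wrist_force: [0.1, -0.1, -0.1]
opening: 0.998
grasp_force: 0.0
(array([ 0.12, -0.16,  6.37]), np.float64(0.04060646794180648))
```

```bash
python3 -m handwheel '[[[1,0.1,-0.13,3,0,0,0],[1,0.1,-0.13,5.5,0,0,0],[1,0.1,-0.13,6.3,0,0,0],[1,0.1,-0.13,6.3,0,0,0],[-1,0.1,-0.13,6.3,0,0,0],[-1,0.1,-0.13,6.3,0,0,0],[-1,0.1,-0.13,6.3,0,0,0],[-1,0.1,-0.13,6.3,0,0,0],[-1,0.1,-0.13,6.3,0,0,0],[-1,0.1,-0.13,6.3,0,0,0]]]'
```

```text
time_s: 18.15
eef_pos: [0.6055, -0.1593, 0.0478]
eef_rot: [0.0, 0.68, 0.733, 0.0]
wrist_force: [-0.9, 0.7, 4.2]
opening: 0.15
grasp_force: 59.3
```

```bash
python3 -m handwheel '[[[-1,0,0,-1,0,0,0],[-1,0,0,-2.5,0,0,0],[-1,0,0,-4,0,0,0],[-1,0,0,-7,0,0,0],[-1,0,0,-10,0,0,0],[-1,0,0,-13,0,0,0],[-1,0,0,-14,0,0,0],[-1,0,0,-14,0,0,0],[-1,0,0,-14,0,0,0]]]'
python3 - <<'E'
from h import *
o=obs(); print(o['torque'],o['wrist_force'])
c=snap('wrist'); cv2.imwrite('pics/w6.png',c['frame']); X=cloud(c)
P=X[:300].reshape(-1,3); T=Tt(); P=(P-T[:3,3])@T[:3,:3]  # tool coords
Q=P[(abs(P[:,1])<.006)&(P[:,2]<0.03)&(P[:,2]>-.06)&(P[:,0]<.14)&(P[:,0]>.012)]
h=Q[Q[:,0]<.047]; 
if len(h)>5: print('bar top slope deg',np.degrees(np.arctan(np.polyfit(h[:,0],h[:,2],1)[0])),h[:,2].mean(),'headend',Q[:,0].max(),len(h))
E
```

```text
time_s: 19.27
eef_pos: [0.6042, -0.1588, 0.1856]
eef_rot: [-0.001, 0.68, 0.733, -0.0]
wrist_force: [-0.3, 0.3, -6.5]
opening: 0.157
grasp_force: 59.5
[ 0.01920284  0.01875508 -0.0426157 ] [-0.34353439  0.2952945  -6.54852111]
bar top slope deg 0.0773584757069874 -0.030699889835111602 headend 0.0796429003931587 3493
```

Bar held level (slope 0.08°), head end 79.6 mm from the grasp: right at the balance point.

Run:
```python
from h import *
print(rows([.5970,.2368,.13],np.radians(8.7)))
```

```text
(array([39.49,  2.25,  5.6 ]), np.float64(-4.419675484274199))
```

```bash
python3 -m handwheel '[[[-1,2,0,0,0,0,0],[-1,6,0.3,0,0,0,-0.6],[-1,11,0.6,0,0,0,-1.2],[-1,16,0.9,0,0,0,-2],[-1,21,1.2,0,0,0,-2.6],[-1,26,1.5,0,0,0,-3.2],[-1,31,1.7,0,0,0,-3.8],[-1,36,2,0,0,0,-4.4],[-1,39.5,2.15,0,0,0,-4.4],[-1,39.5,2.15,0,0,0,-4.4]]]';python3 -m handwheel '[[[-1,0,0,2,0,0,0],[-1,0,0,4,0,0,0],[-1,0,0,5.5,0,0,0],[-1,0,0,5.5,0,0,0],[-1,0,0,5.5,0,0,0]]]'
python3 - <<'E'
from h import *
print(rows([.5970,.2368,.1],np.radians(8.7)))
c=snap('wrist'); cv2.imwrite('pics/w7.png',c['frame'])
E
```

```text
time_s: 20.58
eef_pos: [0.5953, 0.24, 0.1863]
eef_rot: [-0.001, 0.65, 0.76, -0.0]
wrist_force: [0.4, -0.4, -5.6]
opening: 0.149
grasp_force: 59.3
time_s: 21.2
eef_pos: [0.5977, 0.236, 0.1326]
eef_rot: [0.0, 0.652, 0.758, 0.0]
wrist_force: [0.5, -0.5, -5.2]
opening: 0.151
grasp_force: 59.2
(array([ 0.09, -0.06,  3.26]), np.float64(-0.057110866386778425))
```

View pics/w7.png

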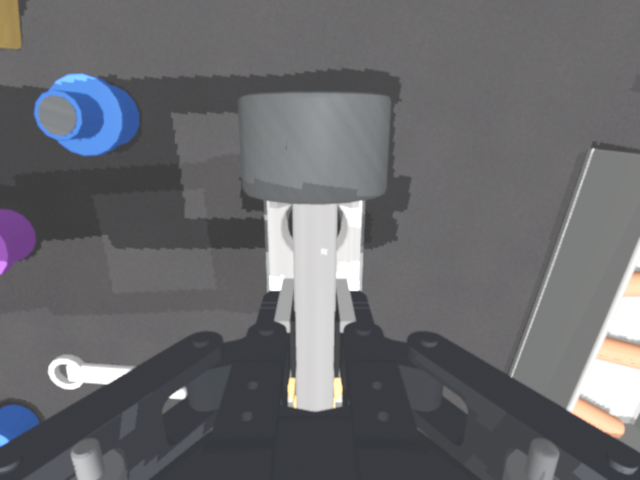

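The head hides the far post, and the bar is centred over the block (bore 2 visible evenly either side at (316,225)).

```bash
python3 -m handwheel '[[[-1,0.05,-0.04,1.5,0,0,0],[-1,0.05,-0.04,3,0,0,0],[-1,0.05,-0.04,4,0,0,0],[-1,0.05,-0.04,4.5,0,0,0],[-1,0.05,-0.04,4.5,0,0,0],[-1,0.05,-0.04,4.5,0,0,0]]]'
```

```text
time_s: 22.0
eef_pos: [0.5972, 0.2368, 0.0878]
eef_rot: [0.0, 0.652, 0.759, 0.0]
wrist_force: [0.2, -0.2, -5.1]
opening: 0.155
grasp_force: 59.4
```

Inside the slots with no contact. Lower to the floors.

```bash
python3 -m handwheel '[[[-1,0,0,0.5,0,0,0],[-1,0,0,1.0,0,0,0],[-1,0,0,1.3,0,0,0],[-1,0,0,1.4,0,0,0],[-1,0,0,1.4,0,0,0],[-1,0,0,1.4,0,0,0]]]'
```

```text
time_s: 22.75
eef_pos: [0.5969, 0.2367, 0.0735]
eef_rot: [0.0, 0.652, 0.759, 0.0]
wrist_force: [0.7, 0.1, -6.0]
opening: 0.154
grasp_force: 59.5
```

```bash
python3 -m handwheel '[[[-1,0,0,0.1,0,0,0],[-1,0,0,0.1,0,0,0],[-1,0,0,0.15,0,0,0],[-1,0,0,0.15,0,0,0]]]'
```

```text
time_s: 23.25
eef_pos: [0.597, 0.2368, 0.0728]
eef_rot: [0.0, 0.652, 0.759, 0.0]
wrist_force: [-4.1, -1.8, 4.5]
opening: 0.158
grasp_force: 60.8
```

```bash
python3 -m handwheel '[[[1,0,0,0.1,0,0,0],[1,0,0,0,0,0,0],[1,0,0,0,0,0,0],[1,0,0,0,0,0,0],[1,0,0,-5,0,0,0],[1,0,0,-10,0,0,0],[1,0,0,-15,0,0,0],[1,0,0,-19,0,0,0],[1,0,0,-19,0,0,0]]]';python3 -m handwheel '[[[1,-5,0,0,0,0,0],[1,-10,0,0,0,0,0],[1,-15,0,0,0,0,0],[1,-17,0,0,0,0,0],[1,-17,0,0,0,0,0],[1,-17,0,0,0,0,0]]]'
python3 - <<'E'
from h import *
c=snap('wrist'); cv2.imwrite('pics/w8.png',c['frame'])
X=cloud(c).reshape(-1,3); o=np.array([.6047,.1864]); y=np.array([-.151,.9885]); x=np.array([.9885,.151])
d=X[:,:2]-o; F=np.c_[d@x,d@y,X[:,2]]; print(obs()['eef_pos'])
B=F[(abs(F[:,0])<.012)&(F[:,2]>.098)&(F[:,2]<.112)&(F[:,1]<.1)&(F[:,1]>-.105)]
for a in np.arange(-.1,.1,.02):
    Q=B[abs(B[:,1]-a)<.004]
    if len(Q)>5: print(round(a,3),np.median(Q[:,2]).round(4),Q[:,0].min().round(4),Q[:,0].max().round(4))
H=F[(abs(F[:,0])<.03)&(F[:,2]>.095)&(F[:,2]<.13)&(F[:,1]>-.118)]; print('ends',H[:,1].min(),H[:,1].max())
Pp=F[(F[:,2]>.142)&(F[:,2]<.16)&(F[:,1]<-.1)&(F[:,1]>-.16)&(F[:,0]<.02)&(F[:,0]>-.1)]; print('post',len(Pp),(Pp.min(0)+Pp.max(0))/2,Pp.max(0)-Pp.min(0))
pw=o+((Pp.min(0)+Pp.max(0))/2)[:2]@np.array([x,y]); print('post world',pw)
E
```

```text
time_s: 24.38
eef_pos: [0.5989, 0.2372, 0.2668]
eef_rot: [0.003, 0.652, 0.759, 0.003]
wrist_force: [-0.4, 0.2, -0.8]
opening: 0.998
grasp_force: 0.0
time_s: 25.12
eef_pos: [0.622, 0.0699, 0.2613]
eef_rot: [-0.001, 0.651, 0.759, 0.0]
wrist_force: [-0.2, 0.1, -0.6]
opening: 1.003
grasp_force: 0.0
[0.62203005 0.0701948  0.26149048]
-0.1 0.1032 -0.0069 0.0063
-0.08 0.1033 -0.0068 0.007
-0.06 0.1033 -0.0067 0.0068
-0.04 0.1034 -0.0066 0.0066
-0.02 0.1033 -0.0065 0.0065
0.0 0.1032 -0.0064 0.0063
0.02 0.1031 -0.0071 0.0069
0.04 0.103 -0.007 0.0068
ends -0.11799998701628334 0.03830598738192581
post 406 [-0.05884098 -0.11874194  0.1460507 ] [0.01533432 0.01534957 0.00790688]
post world [0.56446573 0.0601386 ]
```

View pics/w8.png

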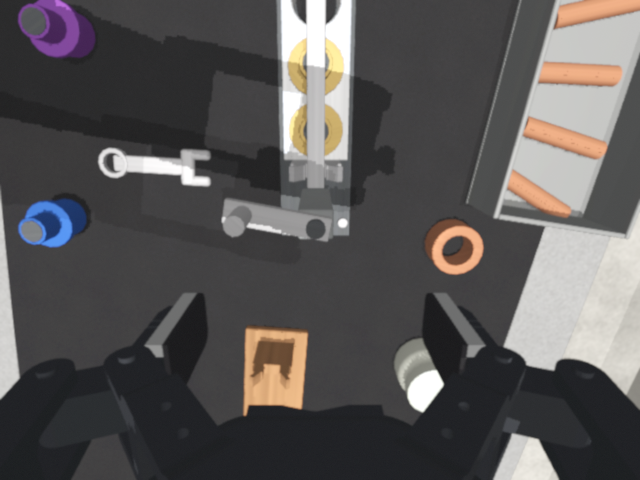

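Bar top reads 103.2 mm, level and centred, and the bar is in both slots with its head at the far end. The turnbutton's post is at (235,224), i.e. world (0.5645,0.0601), 60 mm from the pivot and about 11° from open. I'll grip the post and swing it, turning the tool with it.

```bash
python3 - <<'E'
from h import *
print(rows([.5645,.0601,.18],np.radians(87.8)), obs()['q'][5])
E
python3 -m handwheel '[[[1,-0.5,-2,0,0,0,-10],[1,-1,-4,0,0,0,-20],[1,-1,-5.5,1,0,0,-30],[1,-1,-5.8,2,0,0,-40],[1,-0.9,-5.8,4,0,0,-50],[1,-0.9,-5.8,6,0,0,-60],[1,-0.9,-5.8,7,0,0,-70],[1,-0.9,-5.8,8,0,0,-79],[1,-0.9,-5.8,8,0,0,-79],[1,-0.9,-5.8,8,0,0,-79]]]'
python3 - <<'E'
from h import *
print(rows([.5645,.0601,.119],np.radians(87.8)))
E
```

```text
(array([-0.13, -5.84,  8.15]), np.float64(-79.03182827870613)) -0.2303092826834011
time_s: 26.42
eef_pos: [0.5666, 0.0518, 0.1823]
eef_rot: [0.0, 0.021, 1.0, 0.0]
wrist_force: [0.1, 0.9, -0.5]
opening: 0.999
grasp_force: 0.0
(array([0.25, 0.82, 6.33]), np.float64(-0.2252302092654907))
```

```bash
python3 -m handwheel '[[[1,0.2,0.8,0.5,0,0,0],[1,0.2,0.8,3,0,0,0],[1,0.2,0.8,5,0,0,0],[1,0.2,0.8,6.2,0,0,0],[1,0.2,0.8,6.2,0,0,0],[-1,0.2,0.8,6.2,0,0,0],[-1,0.2,0.8,6.2,0,0,0],[-1,0.2,0.8,6.2,0,0,0],[-1,0.2,0.8,6.2,0,0,0],[-1,0.2,0.8,6.2,0,0,0]]]'
python3 - <<'E'
from h import *
T=Tt(); p=T[:3,3]; o=np.array([.6047,.1864]); y=np.array([-.151,.9885]); x=np.array([.9885,.151]); pv=o-.13*y; print('pivot',pv)
v=p[:2]-pv; print('r',np.hypot(*v)); a0=np.degrees(np.arctan2(v@y,-(v@x))); print('ang',a0)
n=9
for a in np.linspace(a0,93,n+1)[1:]:
    q=pv+.06*(-np.cos(np.radians(a))*x+np.sin(np.radians(a))*y); s=T[:3,:3].T@np.r_[q-p[:2],0]*100; print(round(a,1),s[:2].round(2),round(a-a0,1))
E
```

```text
time_s: 27.68
eef_pos: [0.5648, 0.0591, 0.1203]
eef_rot: [0.0, 0.02, 1.0, 0.0]
wrist_force: [-1.6, 0.6, 4.7]
opening: 0.167
grasp_force: 58.4
pivot [0.62433  0.057895]
r 0.059494482338636065
ang 9.86500355281656
19.1 [-0.01  0.96] 9.2
28.3 [-0.22  1.91] 18.5
37.6 [-0.58  2.8 ] 27.7
46.8 [-1.08  3.63] 36.9
56.1 [-1.71  4.36] 46.2
65.3 [-2.45  4.99] 55.4
74.5 [-3.27  5.49] 64.7
83.8 [-4.17  5.85] 73.9
93.0 [-5.11  6.06] 83.1
```

```bash
python3 -m handwheel '[[[-1,0,0.96,0,0,0,9.2],[-1,-0.22,1.91,0,0,0,18.5],[-1,-0.58,2.8,0,0,0,27.7],[-1,-1.08,3.63,0,0,0,36.9],[-1,-1.71,4.36,0,0,0,46.2],[-1,-2.45,4.99,0,0,0,55.4],[-1,-3.27,5.49,0,0,0,64.7],[-1,-4.17,5.85,0,0,0,73.9],[-1,-5.08,6.06,0,0,0,82.5],[-1,-5.08,6.06,0,0,0,82.5]]]'
python3 - <<'E'
from h import *
p=Tt()[:2,3]; o=np.array([.6047,.1864]); y=np.array([-.151,.9885]); x=np.array([.9885,.151]); v=p-(o-.13*y); print(np.hypot(*v),np.degrees(np.arctan2(v@y,-(v@x))), obs()['wrist_force'],obs()['torque'])
E
```

```text
time_s: 28.92
eef_pos: [0.6183, 0.1174, 0.1203]
eef_rot: [0.0, 0.675, 0.738, -0.0]
wrist_force: [-1.8, -0.4, 4.9]
opening: 0.164
grasp_force: 59.2
0.059851432457064306 92.92043392068146 [-1.78185352 -0.39966123  4.87226347] [-0.03817571  0.21324496 -0.17617725]
```

Turned to about 93° (the stop). Release, rise clear and check.

```bash
python3 -m handwheel '[[[1,0,0,0,0,0,0],[1,0,0,0,0,0,0],[1,0,0,-0.5,0,0,0],[1,0,0,-4,0,0,0],[1,0,0,-9,0,0,0],[1,0,0,-14,0,0,0],[1,-6,0,-14,0,0,0],[1,-9,0,-14,0,0,0],[1,-9,0,-14,0,0,0],[1,-9,0,-14,0,0,0]]]'
python3 - <<'E'
from h import *
c=snap('wrist'); cv2.imwrite('pics/w9.png',c['frame'])
X=cloud(c).reshape(-1,3); o=np.array([.6047,.1864]); y=np.array([-.151,.9885]); x=np.array([.9885,.151])
d=X[:,:2]-o; F=np.c_[d@x,d@y,X[:,2]]
P=F[(F[:,2]>.142)&(F[:,2]<.16)&(F[:,1]<-.03)&(F[:,1]>-.16)&(abs(F[:,0])<.08)]; m=(P.min(0)+P.max(0))/2; print('post',m,np.degrees(np.arctan2(m[1]+.13,-m[0])))
B=F[(abs(F[:,0])<.007)&(F[:,2]>.09)&(F[:,2]<.108)&(F[:,1]>-.04)&(F[:,1]<.09)]; print('bar',np.polyfit(B[:,1],B[:,2],1),B[:,1].min(),B[:,1].max())
s=snap('side'); cv2.imwrite('pics/s9.png',cv2.resize(s['frame'][200:420,180:460],None,fx=2.5,fy=2.5))
t=snap('top'); X=cloud(t)[190:260,185:265].reshape(-1,3); d=X[:,:2]-o; F=np.c_[d@x,d@y,X[:,2]]
for yy in (-.055,0):
    r=np.hypot(F[:,0],F[:,1]-yy); print('flange',np.median(F[(r>.016)&(r<.023)&(F[:,2]<.07),2]))
H=F[(F[:,1]>.08)&(F[:,2]>.1)]; print('head end',H[:,1].max())
E
```

```text
time_s: 30.18
eef_pos: [0.6259, 0.0284, 0.2598]
eef_rot: [-0.0, 0.674, 0.738, 0.0]
wrist_force: [-0.3, -0.1, -0.7]
opening: 0.999
grasp_force: 0.0
post [ 0.00277971 -0.0705611   0.14614601] 92.67753823985522
bar [-0.00695159  0.10296794] -0.039997345491438595 -0.0035831632803098646
flange 0.053218462355530516
flange 0.05265500501748632
head end 0.13031025555916056
```

View pics/s9.png

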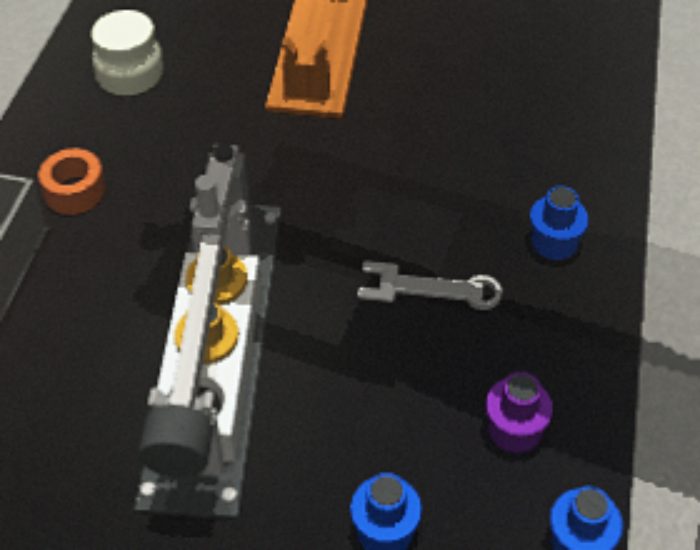

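Both bushings are flush at crop (217,278) and (207,332). The bar is in the slots with its head end at +130 mm, and the button is over its plain end at 92.7°. One last check that no third bronze bushing was hidden, then hand in.

Run:
```python
from m import *
for n in('top','side'):
    print(n,[(b[0].tolist(),int(b[1]),b[2][:2].tolist()) for b in bronze(snap(n)) if abs(b[2][1])<.6 and .1<b[2][0]<.9])
```

```text
top [([367.4, 223.4], 1522, [0.6075, -0.202]), ([183.4, 307.3], 103, [0.3664, 0.3312]), ([459.5, 317.7], 287, [0.3314, -0.4671])]
side [([426.6, 151.1], 388, [0.3291, -0.5268]), ([421.7, 176.7], 86, [0.3351, -0.4001]), ([308.0, 216.4], 900, [0.5992, -0.177]), ([270.3, 323.8], 281, [0.5982, 0.1522]), ([371.9, 462.7], 268, [0.3617, 0.3781])]
```

Only the rest, valve, oil bottle and the seated bushings are left; there is no third bronze bushing.

```bash
python3 -c "
from bench import ctrl
print(ctrl.hand_in())"
```

```text
the job is handed in; nothing more can be done
None
```

Handed in at about 30 s on the robot's clock: both bronze bushings found on the bench (there was no third) are flush in bores 0 and 1, the keeper bar lies in both slots with its head away from the turnbutton, and the turnbutton is over its plain end at about 92.7°.

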